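Pair up the coffee cups on their saucers

ROBOT

A 7-joint arm with a two-finger parallel gripper is mounted at the origin on the work surface. World frame = base frame: x ahead of the robot, y to its left, z up, the work surface at z = 0. Lengths are in m, angles in rad, forces in N, time in s.
With the tool pointing down it reaches from about 0.4 to 0.85 m from the base axis. Payload 6.9 kg.
Tool frame: the origin (TCP) lies at the very end of the fingers, on their centre line; the grasp point (between the pads) lies 19 mm behind it; z points along the fingers, y is the line along which they close (so a half turn about z gives the same grasp; the last joint's range is limited). The gripper opens to 85 mm and grips with 20 to 120 N. Pads are 22 mm wide; open, the fingers measure 114 mm over their backs; the gripper's body (76 mm by 85 mm) begins 54 mm behind the grasp point. The pads swing forward as they close: fully open they stand 13 mm farther back than shut.
Start: joints at [1.306, 0.507, -0.238, 1.5, 0.126, 1.149, -0.155], TCP at [0.226, -0.583, 0.202] pointing down, gripper open.
Joint ranges: [-3.08, 3.08], [-0.24, 2.05], [-1.43, 1.35], [0, 2.5], [-1.52, 4.66], [0.17, 1.96], [-2.89, 2.89]. Speed limits (rad/s): [2.39, 2.39, 3.14, 3.14, 3.14, 3.14, 3.14].

INTERFACE

Orientations are given as a rotation vector (axis times angle).
In Python, from bench import get_obs, read_camera, hand_in gives the robot as it stands.
- The arm moves only by the shell command python3 -m crank 'ROWS' [OPENING]. ROWS is JSON, a list of rows, each a list of 6 numbers: the shift along the tool's x, y, z in cm, then the turn, a rotation vector about the tool's x, y, z in rad. In form: [[x, y, z, rx, ry, rz], ...]. A call has 1 to 5 rows; each row shifts and turns the commanded pose from where the row before left it, along the tool's axes as they then stand; what a row does not reach is not made up. A row lasts 1/12 s, in which the tool goes at most 41.7 mm and 7.16 degrees, less where a joint would pass 70% of its speed; a pose out of reach is approached as far as the arm can. A call with a gripper value outside its range is refused whole. OPENING is the opening, from 0 (shut) to 1 (fully open), set as the call begins (- or left out, the last holds). The fingers move at their own pace and stop on an object; the grip force is fixed at half the most. Time passes only in rows, so rows that do not move let the fingers close. It gives the time, the measured TCP pose, the force, the opening and the grip force at its end, in the units of the state.
- get_obs(): the state, without advancing time (a new reading comes with each control period).
- read_camera(name): name is "side" or "top" or "wrist"; returns a dict with "color" (384x512x3 uint8, red, green, blue), "camera_matrix" (3x3 intrinsics, pixels), "rvec" (rotation vector, rad) and "tvec" (3), from world to camera coordinates, as OpenCV has them. Camera axes: x right, y down, z forward; pixel columns grow to the right and rows downward; lengths in m; the calibration is good to about 2 mm. A picture is of the moment at which its call begins. There is no depth.
- hand_in(): hands the job in; it is judged then, once.
The state is a dict: "clock": time; "joint_positions": joint angles; "qvel": joint speeds; "effort": joint torques, N m; "tool_pos": TCP position; "tool_rot": TCP orientation; "force": force on the tool from outside, world axes, zero at the start; "torque": the same for the moment, N m; "opening": finger opening in m; "grip_force": force on a finger pad.
Only numpy, scipy, OpenCV 4.12 (cv2) and the standard library are available. Lean on these libraries where they do the work, as an engineer would, in place of code of your own. Each camera call takes 0.05 s, during which the arm holds its last target. There are 200 camera calls.

TASK

The two upright coffee cups stand on each other's saucers: swap them, so that the large cup stands upright in the middle of the large saucer and the small cup upright in the middle of the small one (the cork trivet is free if you need to park a cup). Take the two mouth-down cups off the wooden board and stack each, still mouth down, on the upright cup of its own size, rim squarely on rim, so that both pairs stand straight on their saucers ready for the cupboard. Set the cups down gently without tipping any over, leave the saucers where they are, and do not push or knock the sugar jar and the milk jug.

Things in the scene. Friction and masses are not known exactly. Their poses are not given: they have to be found in the camera images.
- cup_large: the larger upright cup: deep red handleless stoneware cup, pale inside, standing mouth up on the small saucer (the wrong one). 64 mm across, 60 mm high, wall 5 mm, about 170 g; side vertical from 20 mm above the foot up to the rim, drawn in below to a foot 42 mm across. Origin: centre of the foot's underside; z up to the mouth
- cup_small: the smaller upright cup: deep red handleless stoneware cup, pale inside, standing mouth up on the large saucer (the wrong one). 48 mm across, 48 mm high, wall 4.5 mm, about 90 g; side vertical from 17 mm above the foot up to the rim, drawn in below to a foot 32 mm across. Origin: centre of the foot's underside; z up to the mouth
- twin_large: twin of the larger upright cup (64 mm across, 60 mm high, wall 5 mm, about 170 g), mouth down on a 12 mm thick wooden board near the robot. Origin: centre of its mouth, in the plane of the rim it stands on; z up, to its foot (on top, 42 mm across). Side vertical from the rim up to 40 mm above it, then drawn in
- twin_small: twin of the smaller upright cup (48 mm across, 48 mm high, wall 4.5 mm, about 90 g), mouth down on a 12 mm thick wooden board near the robot. Origin: centre of its mouth, in the plane of the rim it stands on; z up, to its foot (on top, 32 mm across). Side vertical from the rim up to 31 mm above it, then drawn in
- saucer_large: large cream stoneware saucer, 140 mm across, 16 mm high at its edge, loose on the counter, about 300 g. Origin: centre of its underside; z up. Its flat floor, 80 mm across, on which a cup stands, lies 5 mm above the origin
- saucer_small: small cream stoneware saucer, 112 mm across, 14 mm high at its edge, loose on the counter, about 200 g. Origin: centre of its underside; z up. Its flat floor, 64 mm across, on which a cup stands, lies 5 mm above the origin
- trivet: empty round cork trivet, 120 mm across, 8 mm thick, fixed to the counter: a free spot on which a cup may be parked. Origin: centre of its underside; its top lies 8 mm above
- sugar_jar: bystander: white round sugar jar with a steel lid and knob, 70 mm across, 85 mm high. Origin: centre of its underside
- milk_jug: bystander: steel milk jug, 68 mm across, 77 mm high, its handle standing out 54 mm from the axis towards its own +x. Origin: centre of its underside
Mind the look-alikes: they are no part of the job. What is shaped like the cup_large but orange is not meant. What is shaped like the twin_large but blue is not meant.

How it is judged:
By the outcome, as a careful person would: the job done as asked, in the order asked, and still so for the second after the job is handed in, with the robot touching nothing.
It also fails if it takes over 123 s, if anything falls off the work surface, if the arm or the gripper's body presses on something with over 40 N, if the wrist force passes 120 N, or if a joint passes its speed limit or range.

## Working session

There is one attempt and no reset: what is moved stays moved. The work goes in short steps, Python scripts to look and compute and a shell command to move; the robot and the scene stay as the last step left them, time stands still between calls to the robot, and variables do not carry over. Pictures are saved under pics/ and viewed, at most 14 in all, crops included, and the job is handed in when it is done.

```bash
mkdir -p pics; python3 - <<'E'
from bench import *
import cv2
o=get_obs(); print(o)
for n in ("top","side"):
    c=read_camera(n); cv2.imwrite(f"pics/{n}0.png",c["color"][:,:,::-1]); print(n,c["camera_matrix"].tolist(),c["rvec"],c["tvec"])
E
```

```text
{'clock': 0.0, 'joint_positions': array([ 1.30648813,  0.50837588, -0.23752721,  1.50116222,  0.12569985,
        1.14887442, -0.15481944]), 'qvel': array([-1.93585778e-03, -8.82909067e-06,  1.47327290e-04,  2.75975144e-04,
        1.92070680e-03,  2.11740268e-04, -5.32032420e-04]), 'effort': array([ 2.10129248e-03, -6.20589566e+01, -2.18582869e+00, -2.49650484e+01,
        1.27708624e-02,  1.19419253e-02,  4.90240006e-05]), 'tool_pos': array([ 0.22562266, -0.58224965,  0.20079603]), 'tool_rot': array([-3.08627682e+00, -5.77264279e-01,  5.70524276e-04]), 'force': array([-0.39718295, -0.73327421,  1.00288978]), 'torque': array([-0.02800838,  0.05773182, -0.00349593]), 'grip_force': 0.0, 'opening': 0.08579160117681105}
top [[355.6977042330975, 0.0, 256.916990860014], [0.0, 355.6977042330975, 188.5041185502758], [0.0, 0.0, 1.0]] [ 2.11928779 -2.13219048  0.2252303 ] [-0.00974434  0.49645825  0.71681861]
side [[420.84868699988215, 0.0, 256.10023064491054], [0.0, 420.84868699988215, 192.81982886910203], [0.0, 0.0, 1.0]] [ 0.35955785 -2.71508932  1.27399115] [0.46027982 0.13807923 0.74400982]
```

View pics/top0.png

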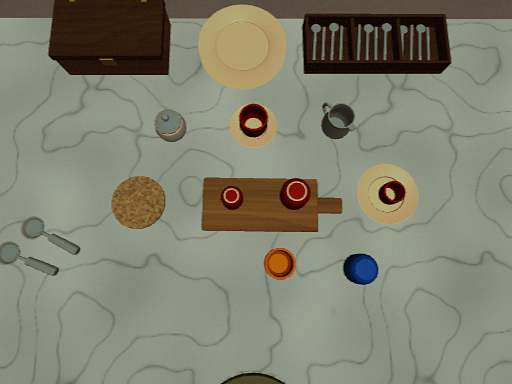

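View pics/side0.png

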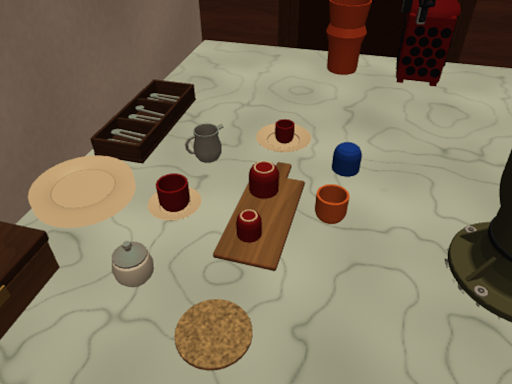

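Top view: large cup on the small saucer at (253,122), small cup on the large saucer at (391,192), small and large twins at (231,197) and (295,193), trivet at (138,202). The orange and blue cups are decoys.

```bash
cat > h.py <<'E'
import numpy as np, cv2
from bench import *
from scipy.spatial.transform import Rotation as R
def ray(c,uv,z):
    M=R.from_rotvec(c["rvec"]).as_matrix(); d=M.T@np.linalg.solve(c["camera_matrix"],[uv[0],uv[1],1]); o=-M.T@np.array(c["tvec"])
    return o+d*(z-o[2])/d[2]
def proj(c,p):
    return cv2.projectPoints(np.array([p],float),np.array(c["rvec"]),np.array(c["tvec"]),c["camera_matrix"],None)[0][0,0]
def circ(c,cnt,z):  # rays of contour onto plane z, min enclosing circle & LSQ circle
    P=np.array([ray(c,q,z)[:2] for q in cnt.reshape(-1,2)])
    A=np.c_[2*P,np.ones(len(P))]; s=np.linalg.lstsq(A,(P**2).sum(1),rcond=None)[0]
    r=np.sqrt(s[2]+s[0]**2+s[1]**2)
    return s[:2].round(4), round(r,4)
def masks(c):
    h=cv2.cvtColor(c["color"],cv2.COLOR_RGB2HSV).astype(int)
    H,S,V=h[...,0],h[...,1],h[...,2]
    red=((H<6)|(H>170))&(S>150)&(V>25)
    cream=(H>8)&(H<28)&(S>45)&(V>150)
    return red.astype(np.uint8),cream.astype(np.uint8)
def blobs(m,amin=60):
    n,l,s,ce=cv2.connectedComponentsWithStats(m)
    return [(i,s[i].tolist(),ce[i].round(1).tolist(),(l==i).astype(np.uint8)) for i in range(1,n) if s[i][4]>amin]
def outer(m):
    return cv2.convexHull(max(cv2.findContours(m,cv2.RETR_EXTERNAL,cv2.CHAIN_APPROX_NONE)[0],key=len))
E
python3 - <<'E'
from h import *
c=read_camera("top"); red,cream=masks(c)
for nm,m in(("red",red),("cream",cream)):
    for i,s,ce,b in blobs(m): print(nm,s,ce,*[circ(c,outer(b),z) for z in(0.0,.016,.053,.065,.072)])
im=c["color"][:,:,::-1]
t=[cv2.resize(im[y:y+70,x:x+70],(390,290),interpolation=cv2.INTER_CUBIC) for x,y in((220,90),(355,160),(200,160),(262,160))]
cv2.imwrite("pics/c1.png",np.vstack([np.hstack(t[:2]),np.hstack(t[2:])]))
c=read_camera("wrist"); print(c["camera_matrix"].tolist(),c["rvec"],c["tvec"])
M=R.from_rotvec(c["rvec"]).as_matrix(); o=get_obs(); T=R.from_rotvec(o["tool_rot"]).as_matrix()
print("cam in tool",T.T@(-M.T@c["tvec"]-o["tool_pos"]),"cam axes in tool\n",T.T@M.T)
E
```

```text
red [240, 104, 28, 33, 563] [253.1, 118.7] (array([ 0.6731, -0.0047]), np.float64(0.0384)) (array([ 0.6666, -0.0046]), np.float64(0.0376)) (array([ 0.6516, -0.0044]), np.float64(0.0359)) (array([ 0.6467, -0.0044]), np.float64(0.0353)) (array([ 0.6438, -0.0043]), np.float64(0.0349))
red [280, 178, 30, 32, 379] [293.2, 196.1] (array([ 0.4943, -0.0999]), np.float64(0.0351)) (array([ 0.4913, -0.0979]), np.float64(0.0344)) (array([ 0.4846, -0.0933]), np.float64(0.0327)) (array([ 0.4824, -0.0918]), np.float64(0.0322)) (array([ 0.4811, -0.091 ]), np.float64(0.0319))
red [379, 181, 27, 23, 326] [392.8, 191.8] (array([ 0.4964, -0.3239]), np.float64(0.0286)) (array([ 0.4934, -0.3174]), np.float64(0.028)) (array([ 0.4865, -0.3024]), np.float64(0.0267)) (array([ 0.4843, -0.2976]), np.float64(0.0262)) (array([ 0.483 , -0.2947]), np.float64(0.026))
red [289, 183, 16, 16, 206] [296.4, 190.5] (array([ 0.501 , -0.1043]), np.float64(0.0183)) (array([ 0.498 , -0.1022]), np.float64(0.0179)) (array([ 0.4909, -0.0974]), np.float64(0.0171)) (array([ 0.4886, -0.0959]), np.float64(0.0168)) (array([ 0.4872, -
[... 1976 characters left out ...]
.0108))
cream [265, 248, 31, 31, 500] [278.5, 262.9] (array([ 0.3384, -0.0633]), np.float64(0.0339)) (array([ 0.3386, -0.0621]), np.float64(0.0332)) (array([ 0.3391, -0.0591]), np.float64(0.0317)) (array([ 0.3392, -0.0582]), np.float64(0.0312)) (array([ 0.3393, -0.0576]), np.float64(0.0309))
[[321.0348349419819, 0.0, 259.13596723783047], [0.0, 321.0348349419819, 190.68325509783708], [0.0, 0.0, 1.0]] [-2.36341418  1.61841722  0.26639351] [-0.62451499 -0.04165885  0.38285156]
cam in tool [ 0.08193533  0.00053556 -0.17371127] cam axes in tool
 [[-2.12880020e-04 -9.48311007e-01 -3.17342384e-01]
 [ 9.99999328e-01  1.59817983e-04 -1.14840326e-03]
 [ 1.13976047e-03 -3.17342415e-01  9.48310336e-01]]
```

View pics/c1.png

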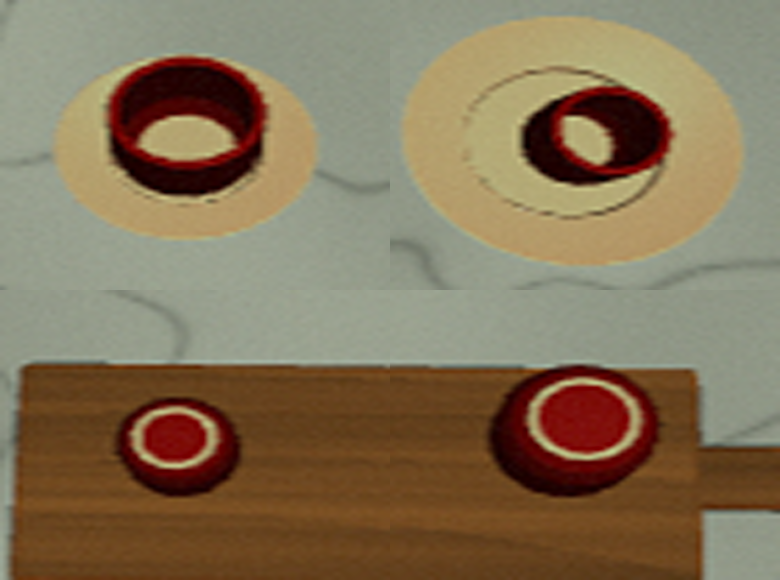

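```bash
python3 - <<'E'
from h import *
c=read_camera("top"); I=c["color"].astype(int)
b=((I[...,0]>85)&(I[...,1]<60)).astype(np.uint8)
for i,s,ce,m in blobs(b,30): print(s,ce,*[circ(c,outer(m),z) for z in(.053,.060,.065,.072)])
c=read_camera("side"); I=c["color"].astype(int)
red,cream=masks(c)
b=((I[...,0]>85)&(I[...,1]<60)).astype(np.uint8)
for i,s,ce,m in blobs(b,30): print('side b',s,ce,*[circ(c,outer(m),z) for z in(.053,.060,.065,.072)])
for i,s,ce,m in blobs(cream,60): print('side cr',s,ce,*[circ(c,outer(m),z) for z in(.014,.016,.060,.072)])
for i,s,ce,m in blobs(red,60): print('side red',s,ce)
E
python3 -m crank '[[0,0,-3,0,0,-0.122],[0,0,0,0,0,-0.122],[0,0,0,0,0,-0.122]]' 1; python3 -c "
from bench import *
print(get_obs()['tool_rot'],get_obs()['tool_pos'],get_obs()['clock'])"
```

```text
[240, 104, 28, 27, 138] [253.9, 117.1] (array([ 0.6586, -0.0055]), np.float64(0.0312)) (array([ 0.6556, -0.0055]), np.float64(0.0309)) (array([ 0.6536, -0.0055]), np.float64(0.0307)) (array([ 0.6506, -0.0054]), np.float64(0.0304))
[286, 180, 23, 24, 101] [299.2, 195.9] (array([ 0.4896, -0.0981]), np.float64(0.0266)) (array([ 0.4882, -0.0972]), np.float64(0.0264)) (array([ 0.4873, -0.0965]), np.float64(0.0262)) (array([ 0.486 , -0.0956]), np.float64(0.026))
[384, 181, 22, 21, 101] [394.0, 191.1] (array([ 0.4886, -0.3081]), np.float64(0.023)) (array([ 0.4873, -0.3052]), np.float64(0.0228)) (array([ 0.4864, -0.3031]), np.float64(0.0226)) (array([ 0.485 , -0.3002]), np.float64(0.0224))
[289, 183, 16, 16, 205] [296.4, 190.6] (array([ 0.4908, -0.0973]), np.float64(0.017)) (array([ 0.4895, -0.0964]), np.float64(0.0169)) (array([ 0.4885, -0.0957]), np.float64(0.0167)) (array([ 0.4872, -0.0948]), np.float64(0.0166))
[226, 187, 15, 18, 43] [234.6, 198.6] (array([0.4805, 0.0427]), np.float64(0.0192)) (array([0.4793, 0.0423]), np.float64(0.019)) (array([0.4784, 0.042 ]), np.float64(0.0189)) (arr
[... 6639 characters left out ...]
9)) (array([0.4711, 0.3123]), np.float64(0.0109)) (array([0.4588, 0.3336]), np.float64(0.01)) (array([0.4554, 0.3394]), np.float64(0.0098))
side red [397, 0, 64, 86, 2506] [428.3, 37.3]
side red [276, 120, 18, 23, 367] [284.3, 130.5]
side red [256, 162, 16, 10, 120] [263.5, 166.6]
side red [249, 166, 30, 32, 715] [263.4, 183.3]
side red [156, 174, 33, 38, 1002] [172.7, 191.8]
side red [242, 211, 13, 9, 90] [248.1, 215.0]
side red [237, 213, 24, 29, 496] [248.6, 229.5]
clock: 0.55
tool_pos: [0.2264, -0.5835, 0.2333]
tool_rot: [2.925, 1.138, -0.0]
force: [0.3, 0.3, -0.7]
opening: 0.0854
grip_force: 0.0
[ 2.92521234e+00  1.13755041e+00 -2.71445770e-05] [ 0.22637962 -0.58349445  0.23334739] 0.55
```

```bash
(python3 -m crank '[[0,0,0,0,0,0.1236],[0,0,0,0,0,0.1236],[0,0,0,0,0,0.1236],[0,0,0,0,0,0.1236],[0,0,0,0,0,0.1236]]' 1
python3 -m crank '[[0,0,0,0,0,0.1236],[2.37,-3.22,0,0,0,0],[2.37,-3.22,0,0,0,0],[2.37,-3.22,0,0,0,0],[2.37,-3.22,0,0,0,0]]'
python3 -m crank '[[2.37,-3.22,0,0,0,0],[2.37,-3.22,0,0,0,0],[2.37,-3.22,0,0,0,0],[2.37,-3.22,0,0,0,0],[2.37,-3.22,0,0,0,0]]'
python3 -m crank '[[2.37,-3.22,0,0,0,0],[2.37,-3.22,0,0,0,0],[2.37,-3.22,0,0,0,0],[2.37,-3.22,0,0,0,0],[2.37,-3.22,0,0,0,0]]'
python3 -m crank '[[2.37,-3.22,0,0,0,0],[2.37,-3.22,0,0,0,0],[2.37,-3.22,0,0,0,0],[2.37,-3.22,0,0,0,0],[0,0,0,0,0,0]]') | grep -E 'clock|tool_' | paste - - -
python3 - <<'E'
from h import *
c=read_camera("wrist"); cv2.imwrite("pics/w1.png",c["color"][:,:,::-1])
c=read_camera("top"); h=cv2.cvtColor(c["color"],cv2.COLOR_RGB2HSV)
m=np.zeros((384,512),np.uint8); m[165:240,100:176]=((h[165:240,100:176,1]>90)&(h[165:240,100:176,0]<25)).astype(np.uint8)
print("trivet",[ (s,circ(c,outer(b),.008)) for i,s,ce,b in blobs(m,500)])
E
```

```text
clock: 0.97	tool_pos: [0.2258, -0.5827, 0.2316]	tool_rot: [-3.137, -0.175, 0.0]
clock: 1.38	tool_pos: [0.3221, -0.453, 0.2316]	tool_rot: [-3.141, 0.01, -0.0]
clock: 1.8	tool_pos: [0.4417, -0.2925, 0.2319]	tool_rot: [3.141, -0.009, 0.0]
clock: 2.22	tool_pos: [0.5611, -0.1322, 0.2318]	tool_rot: [3.141, -0.01, 0.0]
clock: 2.63	tool_pos: [0.6585, 0.0048, 0.2307]	tool_rot: [-3.135, -0.007, -0.001]
trivet [([112, 176, 53, 53, 2196], (array([0.4757, 0.2531]), np.float64(0.0592)))]
```

View pics/w1.png

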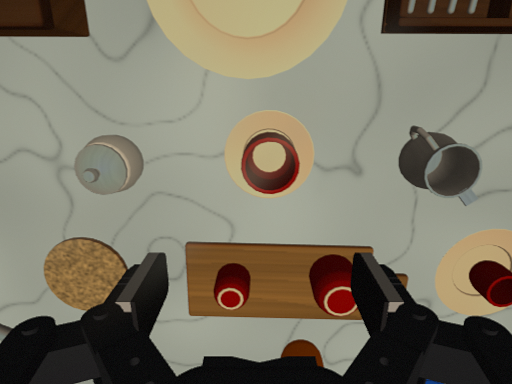

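Wrist view: the large cup on the small saucer is at (270,160), with the jar left and the jug right, well clear. I'll measure it from here after settling.

```bash
cat >> h.py <<'E'
def rims(c,zs,lo=85):
    I=c["color"].astype(int); b=((I[...,0]>lo)&(I[...,1]<60)).astype(np.uint8)
    for i,s,ce,m in blobs(b,80): print(s,*[(z,*circ(c,outer(m),z)) for z in zs])
def creams(c,zs):
    for i,s,ce,m in blobs(masks(c)[1],400): print('cream',s,*[(z,*circ(c,outer(m),z)) for z in zs])
def st():
    o=get_obs(); r=o["tool_rot"]; print("t",round(o["clock"],2),o["tool_pos"].round(4),"yaw",round(2*np.arctan2(r[1],r[0])%6.2832,4),"tilt",r[2].round(4),"F",o["force"].round(1),"op",round(o["opening"],4),"grip",o["grip_force"])
E
python3 -m crank '[[0,0,0,0,0,0],[0,0,0,0,0,0],[0,0,0,0,0,0]]' >/dev/null
python3 - <<'E'
from h import *
st(); c=read_camera("wrist"); rims(c,(.053,.065,.06,.072),85); creams(c,(.014,.016))
E
```

```text
t 2.98 [ 0.6554 -0.0076  0.232 ] yaw 6.2748 tilt 0.0003 F [-0.4  0.1  0.1] op 0.0855 grip 0.0
[229, 134, 46, 50, 460] (0.053, array([ 0.6538, -0.0042]), np.float64(0.0313)) (0.065, array([ 0.6566, -0.0044]), np.float64(0.0302)) (0.06, array([ 0.6554, -0.0043]), np.float64(0.0306)) (0.072, array([ 0.6583, -0.0045]), np.float64(0.0296))
[246, 153, 40, 37, 205] (0.053, array([ 0.6521, -0.0057]), np.float64(0.0314)) (0.065, array([ 0.655 , -0.0058]), np.float64(0.0303)) (0.06, array([ 0.6538, -0.0057]), np.float64(0.0307)) (0.072, array([ 0.6567, -0.0058]), np.float64(0.0297))
[261, 159, 17, 17, 88] (0.053, array([ 0.6503, -0.0161]), np.float64(0.0109)) (0.065, array([ 0.6533, -0.0159]), np.float64(0.0106)) (0.06, array([ 0.652, -0.016]), np.float64(0.0107)) (0.072, array([ 0.655 , -0.0157]), np.float64(0.0104))
[477, 269, 35, 31, 253] (0.053, array([ 0.4898, -0.3091]), np.float64(0.0231)) (0.065, array([ 0.4982, -0.2989]), np.float64(0.0223)) (0.06, array([ 0.4947, -0.3031]), np.float64(0.0226)) (0.072, array([ 0.5032, -0.2929]), np.float64(0.0219))
[309, 274, 44, 38, 438] (0.053, array
[... 1016 characters left out ...]
3, -0.0603]), np.float64(0.019)) (0.06, array([ 0.3863, -0.061 ]), np.float64(0.0193)) (0.072, array([ 0.3984, -0.0592]), np.float64(0.0186))
cream [131, 0, 198, 76, 10825] (0.014, array([0.8588, 0.0222]), np.float64(0.1125)) (0.016, array([0.8582, 0.0221]), np.float64(0.1119))
cream [212, 107, 91, 89, 3406] (0.014, array([ 0.656 , -0.0053]), np.float64(0.0556)) (0.016, array([ 0.6564, -0.0053]), np.float64(0.0554))
cream [241, 138, 33, 31, 810] (0.014, array([ 0.6553, -0.0053]), np.float64(0.0199)) (0.016, array([ 0.6558, -0.0053]), np.float64(0.0198))
cream [425, 222, 87, 88, 4348] (0.014, array([ 0.4901, -0.3082]), np.float64(0.0691)) (0.016, array([ 0.4914, -0.3067]), np.float64(0.0688))
```

```bash
(python3 -m crank '[[0,-0.3,3.5,0,0,-0.008],[0,0,3.5,0,0,0],[0,0,3.5,0,0,0],[0,0,3.5,0,0,0],[0,0,3.5,0,0,0]]' 1
python3 -m crank '[[0,0,2,0,0,0],[0,0,1.1,0,0,0],[0,0,0,0,0,0],[0,0,0,0,0,0],[0,0,0,0,0,0]]'; python3 -c "from h import *; st()"
python3 -m crank '[[0,0,0,0,0,0],[0,0,0,0,0,0],[0,0,0,0,0,0],[0,0,0,0,0,0],[0,0,0,0,0,0]]' 0
python3 -m crank '[[0,0,0,0,0,0],[0,0,0,0,0,0],[0,0,0,0,0,0],[0,0,0,0,0,0],[0,0,0,0,0,0]]' 0) | grep -E '^t |clock|force|open'| paste -s
python3 - <<'E'
from h import *
st(); c=read_camera("wrist"); cv2.imwrite("pics/w2.png",c["color"][:,:,::-1])
E
```

```text
clock: 3.45	force: [0.0, -0.6, 0.1]	opening: 0.0851	grip_force: 0.0	clock: 3.87	force: [0.9, -0.5, 1.2]	opening: 0.0856	grip_force: 0.0	t 3.87 [ 0.6572 -0.0028  0.0277] yaw 0.0017 tilt -0.0048 F [ 0.9 -0.5  1.2] op 0.0856 grip 0.0	clock: 4.28	force: [-0.6, -1.2, 9.9]	opening: 0.0595	grip_force: 61.9	clock: 4.7	force: [-1.0, -2.0, 9.6]	opening: 0.0591	grip_force: 61.9
t 4.7 [ 0.6577 -0.0031  0.0285] yaw 0.0017 tilt 0.0071 F [-1.  -2.   9.6] op 0.0591 grip 61.8656248570187
```

View pics/w2.png

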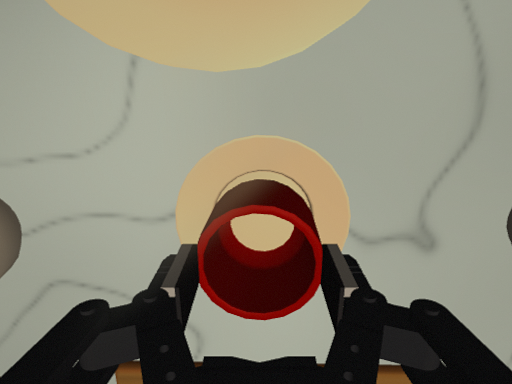

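The cup sits between the pads, rim ellipse about (260,262). The opening reads 59 mm against 64 mm expected, so I'll check the rim position before lifting.

```bash
python3 - <<'E'
from h import *
c=read_camera("wrist"); print(proj(c,[.6577,-.0031,.0285+.024]))
red,_=masks(c)
rims(c,(.060,.065,.07),85)
c=read_camera("top"); rims(c,(.053,.065),85)
c=read_camera("side"); cv2.imwrite("pics/s2.png",cv2.resize(c["color"][130:260,90:263,::-1],(692,520),interpolation=cv2.INTER_CUBIC))
E
```

```text
[258.51462415 248.1857291 ]
[197, 205, 126, 115, 3883] (0.06, array([ 0.652 , -0.0033]), np.float64(0.0329)) (0.065, array([ 0.6551, -0.0033]), np.float64(0.0317)) (0.07, array([ 0.6581, -0.0033]), np.float64(0.0306))
[50, 0, 113, 56, 4487] (0.053, array([0.8851, 0.3348]), np.float64(0.1264)) (0.065, array([0.8764, 0.3294]), np.float64(0.1244))
```

View pics/s2.png

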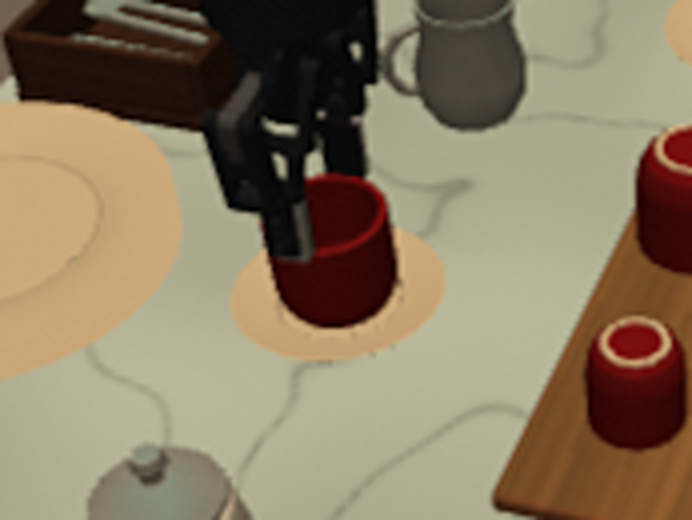

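```bash
(python3 -m crank '[[0,0,-0.5,0,0,0],[0,0,-1.5,0,0,0],[0,0,-3.5,0,0,0],[0,0,-3.5,0,0,0],[0,0,-2.5,0,0,0]]' 0
python3 -m crank '[[-1,-1.4,0,0,0,0],[-2,-2.84,0,0,0,0],[-2,-2.84,0,0,0,0],[-2,-2.84,0,0,0,0],[-2,-2.84,0,0,0,0]]'
python3 -m crank '[[-2,-2.84,0,0,0,0],[-2,-2.84,0,0,0,0],[-2,-2.84,0,0,0,0],[-2,-2.84,0,0,0,0],[-1,-1.4,0,0,0,0]]'
python3 -m crank '[[0,0,2.5,0,0,0],[0,0,3,0,0,0],[0,0,2.5,0,0,0],[0,0,1,0,0,0],[0,0,0,0,0,0]]'
python3 -m crank '[[0,0,0,0,0,0],[0,0,0,0,0,0]]')| grep -E 'grip_force' | paste -s
python3 -c "from h import *; st()"
```

```text
grip_force: 64.9	grip_force: 64.8	grip_force: 64.9	grip_force: 64.9	grip_force: 65.0
t 6.73 [0.4763 0.2528 0.0522] yaw 0.002 tilt -0.003 F [-0.4  0.4 -1.9] op 0.0588 grip 64.98989829327911
```

```bash
(python3 -m crank '[[0,0,0.8,0,0,0],[0,0,0.6,0,0,0],[0,0,0.3,0,0,0],[0,0,0.2,0,0,0],[0,0,0.1,0,0,0]]' 0
python3 -m crank '[[0,0,0,0,0,0],[0,0,0.1,0,0,0],[0,0,0,0,0,0]]')| grep -E 'force' | paste -s
python3 -c "from h import *; st()"
```

```text
force: [-2.2, -4.6, 18.0]	grip_force: 69.7	force: [-1.9, -4.2, 16.6]	grip_force: 70.2
t 7.4 [0.4763 0.2518 0.0314] yaw 0.0016 tilt 0.0037 F [-1.9 -4.2 16.6] op 0.059 grip 70.16551660839468
```

```bash
(python3 -m crank '[[0,0,-0.1,0,0,0],[0,0,0,0,0,0],[0,0,0,0,0,0],[0,0,0,0,0,0],[0,0,0,0,0,0]]' 1
python3 -m crank '[[0,0,-1,0,0,0],[0,0,-2,0,0,0],[0,0,-3.5,0,0,0],[0,0,-3.5,0,0,0],[0,0,-1,0,0,0]]'
python3 -m crank '[[0.1,2,0,0,0,0],[0.1,4,0,0,0,0],[0.1,4,0,0,0,0],[0.1,4,0,0,0,0],[0.1,4,0,0,0,0]]'
python3 -m crank '[[0.1,4,0,0,0,0],[0.1,4,0,0,0,0],[0.1,4,0,0,0,0],[0.1,4,0,0,0,0],[0.1,4,0,0,0,0]]'
python3 -m crank '[[0.1,4,0,0,0,0],[0.1,4,0,0,0,0],[0.1,4,0,0,0,0],[0,3,0,0,0,0],[0,2,0,0,0,0]]'
python3 -m crank '[[0,1,0,0,0,0],[0,0,0,0,0,0],[0,0,0,0,0,0]]')| grep -E 'opening' | paste -s
python3 - <<'E'
from h import *
st()
c=read_camera("wrist"); rims(c,(.053,)); creams(c,(.016,))
c=read_camera("top"); rims(c,(.053,.068,))
E
```

```text
opening: 0.0855	opening: 0.0855	opening: 0.0854	opening: 0.0856	opening: 0.0851	opening: 0.0852
t 9.73 [ 0.4896 -0.3066  0.1407] yaw 0.0025 tilt 0.0 F [0.6 0.  0. ] op 0.0852 grip 0.0
[235, 158, 29, 29, 158] (0.053, array([ 0.4925, -0.3056]), np.float64(0.0195))
[0, 160, 33, 62, 786] (0.053, array([ 0.4835, -0.0821]), np.float64(0.0286))
[237, 161, 53, 49, 404] (0.053, array([ 0.4894, -0.3094]), np.float64(0.0231))
[0, 176, 16, 39, 435] (0.053, array([ 0.4808, -0.0762]), np.float64(0.0191))
cream [188, 96, 146, 141, 13043] (0.016, array([ 0.4916, -0.3076]), np.float64(0.0698))
cream [246, 163, 33, 25, 642] (0.016, array([ 0.4889, -0.3093]), np.float64(0.0145))
[285, 179, 24, 25, 106] (0.053, array([ 0.4891, -0.0974]), np.float64(0.0258)) (0.068, array([ 0.4862, -0.0955]), np.float64(0.0253))
[384, 181, 22, 21, 94] (0.053, array([ 0.4883, -0.3081]), np.float64(0.0229)) (0.068, array([ 0.4855, -0.3019]), np.float64(0.0225))
[289, 183, 16, 16, 204] (0.053, array([ 0.4907, -0.0972]), np.float64(0.0169)) (0.068, array([ 0.4879, -0.0952]), np.float64(0.0166))
[116, 184, 31, 30, 175] (0.053, array([0.4762, 0.2541]), np.float64(0.032)) (0.068, array([0.4736, 0.249 ]), np.float64(0.0314))
[226, 190, 11, 11, 100] (0.053, array([0.4814, 0.0432]), np.float64(0.0117)) (0.068, array([0.4787, 0.0423]), np.float64(0.0115))
[244, 226, 74, 5, 105] (0.053, array([ 0.2159, -0.061 ]), np.float64(0.2067)) (0.068, array([ 0.2186, -0.0598]), np.float64(0.2025))
[267, 251, 24, 26, 165] (0.053, array([ 0.3391, -0.0559]), np.float64(0.0246)) (0.068, array([ 0.3393, -0.0548]), np.float64(0.0241))
```

```bash
(python3 -m crank '[[0,0.2,2.5,0,0,0],[0,0,3.5,0,0,0],[0,0,3,0,0,0],[0,0,2,0,0,0],[0,0,1.2,0,0,0]]' 1
python3 -m crank '[[0,0,0,0,0,0],[0,0,0,0,0,0],[0,0,0,0,0,0]]'; python3 -c "from h import *; st()"
python3 -m crank '[[0,0,0,0,0,0],[0,0,0,0,0,0],[0,0,0,0,0,0],[0,0,0,0,0,0],[0,0,0,0,0,0]]' 0
python3 -m crank '[[0,0,0,0,0,0],[0,0,0,0,0,0],[0,0,0,0,0,0]]')| grep -E '^t |force|open'| paste -s
python3 - <<'E'
from h import *
st(); c=read_camera("wrist"); rims(c,(.048,.053,.058,)); creams(c,(.016,))
E
```

```text
force: [-0.2, 0.2, 0.3]	opening: 0.0856	grip_force: 0.0	force: [0.6, -0.7, 1.3]	opening: 0.0854	grip_force: 0.0	t 10.5 [ 0.4906 -0.3091  0.0198] yaw 0.0036 tilt 0.0024 F [ 0.6 -0.7  1.3] op 0.0854 grip 0.0	force: [0.2, 0.2, -0.2]	opening: 0.0346	grip_force: 0.0	force: [-0.2, -0.5, -1.2]	opening: 0.005	grip_force: 56.1
t 11.17 [ 0.4892 -0.3099  0.0185] yaw 0.002 tilt 0.0006 F [-0.2 -0.5 -1.2] op 0.005 grip 56.087408214007155
[254, 224, 100, 70, 1378] (0.048, array([ 0.4809, -0.3328]), np.float64(0.0253)) (0.053, array([ 0.484, -0.332]), np.float64(0.0244)) (0.058, array([ 0.4872, -0.3312]), np.float64(0.0235))
[0, 277, 26, 53, 105] (0.048, array([ 0.4602, -0.1679]), np.float64(0.0194)) (0.053, array([ 0.464 , -0.1728]), np.float64(0.0187)) (0.058, array([ 0.4679, -0.1778]), np.float64(0.018))
cream [138, 104, 235, 193, 19262] (0.016, array([ 0.492 , -0.3077]), np.float64(0.0695))
cream [191, 154, 127, 111, 7162] (0.016, array([ 0.4957, -0.3077]), np.float64(0.0384))
cream [279, 232, 38, 17, 445] (0.016, array([ 0.483 , -0.3329]), np.float64(0.0097))
```

```bash
python3 - <<'E'
from h import *
c=read_camera("wrist"); a=c["color"][:,:,::-1]; b=read_camera("side")["color"][:,:,::-1][90:190,220:353]
cv2.imwrite("pics/w3.png",np.hstack([cv2.resize(a,(400,300)),cv2.resize(b,(399,300),interpolation=cv2.INTER_CUBIC)]))
E
```

```text
(no output)
```

View pics/w3.png

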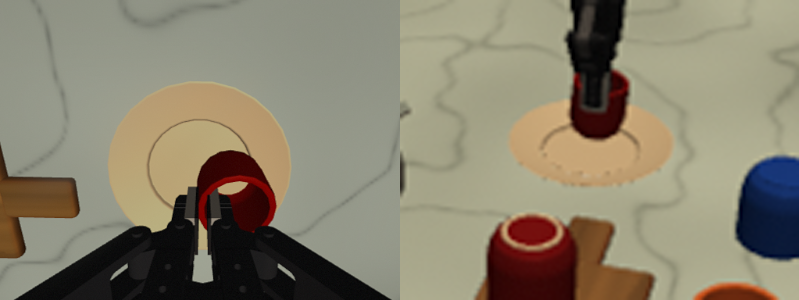

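Wrist and side views: the fingers at about (205,220) pinch the small cup's +y wall, so one finger is inside it. The cup is still upright, about 24 mm off centre. I'll work out where the fingertips really were from the side views.

```bash
python3 - <<'E'
from h import *
st(); c=read_camera("side")
def onplane(c,uv,ax,v):
    M=R.from_rotvec(c["rvec"]).as_matrix(); d=M.T@np.linalg.solve(c["camera_matrix"],[uv[0],uv[1],1]); o=-M.T@np.array(c["tvec"])
    return (o+d*(v-o[ax])/d[ax]).round(4)
for y in (.030,.037,.044): print("grasp1 tip",onplane(c,(162.5,194.5),1,y))
for y in (-.305,-.295): print("now tip",onplane(c,(285,126),1,y))
# cup bottom now: lowest red pixel column
red,_=masks(c); b=[s for s in blobs(red,60) if abs(s[2][0]-285)<20 and abs(s[2][1]-130)<20]
print(b[0][1]); print("proj foot if standing",proj(c,[.484,-.332,.005]),proj(c,[.484,-.332,.053]))
c=read_camera("top"); rims(c,(.053,.060))
E
```

```text
t 11.32 [ 0.4892 -0.3098  0.0184] yaw 0.002 tilt 0.0008 F [-0.2 -0.6 -0.7] op 0.0048 grip 56.084842033014866
grasp1 tip [0.6577 0.03   0.0605]
grasp1 tip [0.6533 0.037  0.0671]
grasp1 tip [0.649  0.044  0.0737]
now tip [ 0.4862 -0.305   0.0471]
now tip [ 0.4842 -0.295   0.0531]
[277, 114, 19, 22, 223]
proj foot if standing [287.48723841 135.07118504] [288.23543098 118.68766176]
[285, 180, 24, 24, 115] (0.053, array([ 0.4886, -0.0973]), np.float64(0.026)) (0.06, array([ 0.4873, -0.0964]), np.float64(0.0258))
[289, 183, 16, 16, 204] (0.053, array([ 0.4907, -0.0972]), np.float64(0.0169)) (0.06, array([ 0.4894, -0.0963]), np.float64(0.0168))
[116, 184, 31, 30, 176] (0.053, array([0.4763, 0.254 ]), np.float64(0.0321)) (0.06, array([0.4751, 0.2517]), np.float64(0.0318))
[226, 190, 11, 11, 100] (0.053, array([0.4814, 0.0432]), np.float64(0.0117)) (0.06, array([0.4802, 0.0428]), np.float64(0.0116))
[240, 227, 78, 4, 108] (0.053, array([ 0.0893, -0.0573]), np.float64(0.328)) (0.06, array([ 0.0917, -0.0568]), np.float64(0.3249))
[267, 251, 24, 26, 162] (0.053, array([ 0.3392, -0.0559]), np.float64(0.0246)) (0.06, array([ 0.3393, -0.0553]), np.float64(0.0243))
```

The real fingertips sit about 30 mm short of the reported TCP: side view, wrist view and the shallow grasp all agree. That put the tips at the small cup's rim, and one slipped inside. I'll open slightly, back out, and touch the counter gently to get the offset.

```bash
(python3 -m crank '[[0,0,0,0,0,0],[0,0,0,0,0,0],[0,0,0,0,0,0],[0,0,0,0,0,0]]' 0.2
python3 -m crank '[[0,0,-0.5,0,0,0],[0,0,-1,0,0,0],[0,0,-2,0,0,0],[0,0,-3,0,0,0],[0,0,-3.5,0,0,0]]'
python3 -m crank '[[0,0,-2,0,0,0],[0,0,0,0,0,0],[0,0,0,0,0,0],[0,0,0,0,0,0]]' 0.2)| grep -E 'force|open'| paste -s
python3 - <<'E'
from h import *
st()
c=read_camera("wrist"); rims(c,(.053,)); creams(c,(.016,)); cv2.imwrite("pics/w4.png",c["color"][:,:,::-1])
c=read_camera("top"); rims(c,(.053,))
E
```

```text
force: [-0.2, -0.5, -0.6]	opening: 0.0172	grip_force: 0.0	force: [1.4, -1.1, -0.3]	opening: 0.0172	grip_force: 0.0	force: [-0.2, -0.0, 0.2]	opening: 0.0169	grip_force: 0.0
t 12.5 [ 0.4891 -0.3097  0.1388] yaw 0.0021 tilt -0.0003 F [-0.2 -0.   0.2] op 0.0169 grip 0.0
[253, 152, 56, 54, 504] (0.053, array([ 0.494, -0.328]), np.float64(0.0231))
[0, 162, 28, 61, 750] (0.053, array([ 0.4835, -0.0823]), np.float64(0.0286))
[0, 182, 10, 32, 213] (0.053, array([ 0.4804, -0.0767]), np.float64(0.0182))
[0, 301, 35, 40, 201] (0.053, array([ 0.348, -0.074]), np.float64(0.0233))
[0, 312, 29, 39, 333] (0.053, array([ 0.3349, -0.0592]), np.float64(0.0208))
cream [184, 95, 147, 142, 13332] (0.016, array([ 0.4916, -0.3075]), np.float64(0.0698))
cream [262, 157, 33, 27, 677] (0.016, array([ 0.493, -0.328]), np.float64(0.0144))
[392, 179, 22, 21, 101] (0.053, array([ 0.4933, -0.3266]), np.float64(0.0229))
[285, 180, 24, 24, 105] (0.053, array([ 0.4886, -0.0976]), np.float64(0.0257))
[289, 183, 16, 16, 204] (0.053, array([ 0.4907, -0.0972]), np.float64(0.0169))
[116, 184, 31, 30, 172] (0.053, array([0.476 , 0.2542]), np.float64(0.0319))
[226, 190, 11, 11, 102] (0.053, array([0.4815, 0.043 ]), np.float64(0.0119))
[241, 226, 77, 5, 116] (0.053, array([ 0.188 , -0.0582]), np.float64(0.2337))
[267, 251, 24, 26, 165] (0.053, array([ 0.3391, -0.0559]), np.float64(0.0245))
```

View pics/w4.png

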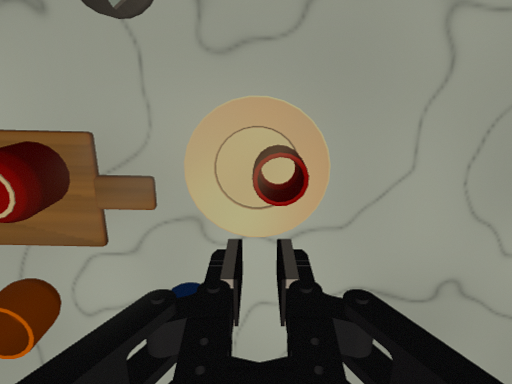

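Wrist view: the small cup stands upright at (281,178) on the large saucer, about 20 mm off centre, with the pad tips at v≈240. Next is the touch test on bare counter.

```bash
(python3 -m crank '[[3,0,0,0,0,0],[3.5,0,0,0,0,0],[3.5,0,1,0,0,0],[2,0,3,0,0,0],[0,0,3.5,0,0,0]]' 0
python3 -m crank '[[0,0,3,0,0,0],[0,0,2,0,0,0],[0,0,1,0,0,0],[0,0,0,0,0,0],[0,0,0,0,0,0]]'
python3 -m crank '[[0,0,0.3,0,0,0],[0,0,0.3,0,0,0],[0,0,0,0,0,0]]') | grep -E '^force|pos'| paste -s
python3 - <<'E'
from h import *
st()
E
```

```text
tool_pos: [0.6156, -0.3077, 0.0632]	force: [0.7, 0.1, 0.8]	tool_pos: [0.6094, -0.3095, 0.0035]	force: [0.4, -1.0, 0.7]	tool_pos: [0.6099, -0.3098, -0.0015]	force: [-0.2, -0.6, -0.8]
t 13.68 [ 0.6099 -0.3098 -0.0015] yaw 0.002 tilt 0.002 F [-0.2 -0.6 -0.8] op 0.0001 grip 0.0
```

```bash
(python3 -m crank '[[0,0,0.4,0,0,0],[0,0,0.4,0,0,0],[0,0,0.4,0,0,0],[0,0,0.2,0,0,0],[0,0,0,0,0,0]]'
python3 -m crank '[[0,0,0.2,0,0,0],[0,0,0.2,0,0,0],[0,0,0,0,0,0]]') | grep -E '^force|pos'| paste -s
```

```text
tool_pos: [0.609, -0.3094, -0.0171]	force: [0.7, 0.9, 0.1]	tool_pos: [0.6093, -0.3095, -0.0207]	force: [0.8, -0.4, 0.1]
```

```bash
python3 -m crank '[[0,0,0.2,0,0,0],[0,0,0.2,0,0,0],[0,0,0,0,0,0]]' | grep -E '^force|pos'| paste -s
```

```text
tool_pos: [0.6093, -0.3094, -0.0248]	force: [-0.4, 0.2, 0.2]
```

```bash
python3 -m crank '[[0,0,0.2,0,0,0],[0,0,0.15,0,0,0],[0,0,0,0,0,0]]' | grep -E '^force|pos'| paste -s;
```

```text
tool_pos: [0.6093, -0.3094, -0.0282]	force: [-0.1, -0.6, -0.0]
```

```bash
python3 -m crank '[[0,0,0.2,0,0,0],[0,0,0,0,0,0]]' | grep -E '^force|pos'| paste -s;
```

```text
tool_pos: [0.6097, -0.3096, -0.0294]	force: [-1.4, -0.2, 4.1]
```

The counter is reached at TCP z = −0.029, so the tips really lie 29 mm behind the reported TCP. Regrasping the small cup at the right depth.

```bash
(python3 -m crank '[[0,0,-2,0,0,0],[0,0,-3.5,0,0,0],[0,0,-3.5,0,0,0],[0,0,-4,0,0,0],[-2,0.3,-3,0,0,0]]' 1
python3 -m crank '[[-3.5,0.5,0,0,0,0],[-3.5,0.5,0,0,0,0],[-2.6,0.5,0,0,0,0],[0,0,2,0,0,0],[0,0,3,0,0,0]]' 1
python3 -m crank '[[0,0,2,0,0,0],[0,0,0,0,0,0],[0,0,0,0,0,0],[0,0,0,0,0,0]]') >/dev/null
python3 - <<'E'
from h import *
st(); c=read_camera("wrist"); rims(c,(.053,))
E
```

```text
t 16.18 [ 0.4944 -0.3281  0.0613] yaw 0.0023 tilt 0.002 F [ 0.8 -0.2  0.6] op 0.0856 grip 0.0
[6, 157, 42, 60, 144] (0.053, array([ 0.517 , -0.1881]), np.float64(0.0193))
[220, 188, 77, 70, 1231] (0.053, array([ 0.494 , -0.3276]), np.float64(0.0235))
```

Well aligned; descending 7.4 cm to −0.013.

```bash
(python3 -m crank '[[0,0,2.5,0,0,0],[0,0,2.5,0,0,0],[0,0,1.5,0,0,0],[0,0,0.9,0,0,0],[0,0,0,0,0,0]]' 1
python3 -m crank '[[0,0,0,0,0,0],[0,0,0,0,0,0]]'; python3 -c "from h import *; st()"
python3 -m crank '[[0,0,0,0,0,0],[0,0,0,0,0,0],[0,0,0,0,0,0],[0,0,0,0,0,0],[0,0,0,0,0,0]]' 0
python3 -m crank '[[0,0,0,0,0,0],[0,0,0,0,0,0],[0,0,0,0,0,0]]')| grep -E '^t |force|open'| paste -s
python3 - <<'E'
from h import *
st(); c=read_camera("wrist"); rims(c,(.048,.053,.058,)); creams(c,(.016,))
E
```

```text
force: [0.8, -0.6, 0.8]	opening: 0.0853	grip_force: 0.0	force: [-0.6, -0.0, 0.3]	opening: 0.0856	grip_force: 0.0	t 16.82 [ 0.4946 -0.3283 -0.0124] yaw 0.0022 tilt 0.0031 F [-0.6 -0.   0.3] op 0.0856 grip 0.0	force: [-1.4, 0.6, 7.0]	opening: 0.0477	grip_force: 60.7	force: [-1.3, 0.5, 7.0]	opening: 0.0475	grip_force: 60.7
t 17.48 [ 0.4939 -0.3281 -0.0127] yaw 0.0021 tilt 0.0016 F [-1.3  0.5  7. ] op 0.0475 grip 60.7379843731178
[200, 247, 119, 100, 2873] (0.048, array([ 0.4897, -0.3284]), np.float64(0.0248)) (0.053, array([ 0.4935, -0.3284]), np.float64(0.0237)) (0.058, array([ 0.4973, -0.3284]), np.float64(0.0226))
[27, 267, 14, 50, 89] (0.048, array([ 0.4944, -0.2114]), np.float64(0.0257)) (0.053, array([ 0.498 , -0.2166]), np.float64(0.0246)) (0.058, array([ 0.5016, -0.2217]), np.float64(0.0234))
cream [80, 119, 277, 184, 29544] (0.016, array([ 0.4931, -0.3076]), np.float64(0.0687))
cream [233, 257, 53, 20, 740] (0.016, array([ 0.4884, -0.3281]), np.float64(0.0103))
cream [198, 315, 121, 46, 1830] (0.016, array([ 0.455, -0.325]), np.float64(0.0339))
```

Good grip (47.5 mm, centred). Carrying it to the small saucer at (0.655, −0.005).

```bash
(python3 -m crank '[[0,0,-0.5,0,0,0],[0,0,-1.5,0,0,0],[0,0,-3.5,0,0,0],[0,0,-3.5,0,0,0],[0,0,-3,0,0,0]]' 0
python3 -m crank '[[0.8,-1.6,0,0,0,0],[1.61,-3.23,0,0,0,0],[1.61,-3.23,0,0,0,0],[1.61,-3.23,0,0,0,0],[1.61,-3.23,0,0,0,0]]'
python3 -m crank '[[1.61,-3.23,0,0,0,0],[1.61,-3.23,0,0,0,0],[1.61,-3.23,0,0,0,0],[1.61,-3.23,0,0,0,0],[1.61,-3.23,0,0,0,0]]'
python3 -m crank '[[0.81,-1.63,0,0,0,0],[0,0,1,0,0,0],[0,0,3,0,0,0],[0,0,3,0,0,0],[0,0,1,0,0,0]]'
python3 -m crank '[[0,0,0,0,0,0],[0,0,0,0,0,0],[0,0,0,0,0,0]]')| grep -E 'grip_force' | paste -s
python3 - <<'E'
from h import *
st(); c=read_camera("wrist"); creams(c,(.014,)); rims(c,(.09,.093,.096))
E
```

```text
grip_force: 62.0	grip_force: 62.0	grip_force: 62.0	grip_force: 62.0	grip_force: 62.1
t 19.45 [ 0.655  -0.0047  0.0279] yaw 0.0016 tilt -0.0038 F [ 0.1 -0.2 -1.5] op 0.0473 grip 62.0694352069404
cream [46, 0, 315, 67, 13926] (0.014, array([0.8666, 0.0236]), np.float64(0.1202))
cream [172, 130, 177, 123, 14482] (0.014, array([ 0.6556, -0.0055]), np.float64(0.0558))
cream [234, 257, 52, 20, 734] (0.014, array([ 0.6239, -0.0046]), np.float64(0.0136))
[200, 247, 119, 100, 2842] (0.09, array([ 0.6518, -0.0052]), np.float64(0.0244)) (0.093, array([ 0.6541, -0.0052]), np.float64(0.0237)) (0.096, array([ 0.6564, -0.0052]), np.float64(0.0231))
```

```bash
(python3 -m crank '[[0.1,0,1.5,0,0,0],[0,0,1.2,0,0,0],[0,0,0.6,0,0,0],[0,0,0.3,0,0,0],[0,0,0.2,0,0,0]]' 0
python3 -m crank '[[0,0,0.1,0,0,0],[0,0,0.1,0,0,0],[0,0,0,0,0,0],[0,0,0,0,0,0]]')| grep -E 'force' | paste -s
python3 - <<'E'
from h import *
st(); c=read_camera("wrist"); creams(c,(.014,)); rims(c,(.053,.055))
E
```

```text
force: [0.3, -0.8, -1.5]	grip_force: 62.1	force: [-4.0, -0.6, 6.3]	grip_force: 62.6
t 20.25 [ 0.655  -0.0044 -0.0126] yaw 0.0021 tilt 0.001 F [-4.  -0.6  6.3] op 0.0476 grip 62.58747693907935
cream [12, 0, 352, 62, 14195] (0.014, array([0.8692, 0.0238]), np.float64(0.1229))
cream [152, 142, 219, 144, 16833] (0.014, array([ 0.6555, -0.0055]), np.float64(0.0559))
cream [233, 257, 53, 20, 744] (0.014, array([ 0.6477, -0.0047]), np.float64(0.0103))
[200, 247, 119, 100, 2844] (0.053, array([ 0.6546, -0.0048]), np.float64(0.0236)) (0.055, array([ 0.6561, -0.0048]), np.float64(0.0232))
```

```bash
(python3 -m crank '[[0,0,-0.05,0,0,0],[0,0,0,0,0,0],[0,0,0,0,0,0],[0,0,0,0,0,0],[0,0,0,0,0,0]]' 1
python3 -m crank '[[0,0,-1,0,0,0],[0,0,-2.5,0,0,0],[0,0,-3.5,0,0,0],[0,0,-3.5,0,0,0],[0,0,-2,0,0,0]]'; python3 -c "
from h import *
c=read_camera('wrist'); creams(c,(.014,)); rims(c,(.053,))"
python3 -m crank '[[-1,-1.4,0,0,0,0],[-2,-2.82,0,0,0,0],[-2,-2.82,0,0,0,0],[-2,-2.82,0,0,0,0],[-2,-2.82,0,0,0,0]]'
python3 -m crank '[[-2,-2.82,0,0,0,0],[-2,-2.82,0,0,0,0],[-2,-2.82,0,0,0,0],[-2,-2.82,0,0,0,0],[-1.1,-1.4,0,0,0,0]]'
python3 -m crank '[[0,0,2,0,0,0],[0,0,2,0,0,0],[0,0,0,0,0,0],[0,0,0,0,0,0],[0,0,0,0,0,0]]')| grep -vE 'clock|tool|force|open'
python3 - <<'E'
from h import *
st(); c=read_camera("wrist"); rims(c,(.068,.07))
c=read_camera("top"); rims(c,(.053,.068)); creams(c,(.014,))
E
```

```text
cream [97, 0, 255, 75, 13149] (0.014, array([0.862 , 0.0226]), np.float64(0.1157))
cream [198, 118, 126, 120, 7184] (0.014, array([ 0.6554, -0.0053]), np.float64(0.056))
cream [227, 145, 68, 48, 1064] (0.014, array([ 0.658 , -0.0054]), np.float64(0.0305))
cream [242, 172, 35, 26, 695] (0.014, array([ 0.6525, -0.0044]), np.float64(0.0139))
cream [490, 296, 22, 37, 422] (0.014, array([ 0.5121, -0.2693]), np.float64(0.023))
[230, 167, 61, 57, 822] (0.053, array([ 0.655 , -0.0047]), np.float64(0.0235))
[166, 297, 110, 3, 127] (0.053, array([0.2225, 0.0345]), np.float64(0.3402))
[334, 355, 22, 20, 160] (0.053, array([ 0.4867, -0.0869]), np.float64(0.01))
t 22.43 [0.4738 0.2488 0.0726] yaw 0.0017 tilt -0.001 F [0.5 0.4 0.2] op 0.0851 grip 0.0
[440, 119, 47, 74, 133] (0.068, array([0.5159, 0.1283]), np.float64(0.0225)) (0.07, array([0.5164, 0.1296]), np.float64(0.0222))
[206, 175, 104, 96, 2659] (0.068, array([0.4743, 0.2495]), np.float64(0.0316)) (0.07, array([0.4752, 0.2495]), np.float64(0.0312))
[242, 110, 22, 19, 81] (0.053, array([ 0.6534, -0.0043]), np.float64(0.0227)) (0.068, array([
[... 470 characters left out ...]
rray([0.474 , 0.2541]), np.float64(0.0304)) (0.068, array([0.4715, 0.249 ]), np.float64(0.0298))
[241, 228, 77, 3, 91] (0.053, array([ 0.2136, -0.0577]), np.float64(0.209)) (0.068, array([ 0.2163, -0.0566]), np.float64(0.2048))
[268, 251, 24, 26, 169] (0.053, array([ 0.3399, -0.0567]), np.float64(0.0254)) (0.068, array([ 0.3401, -0.0556]), np.float64(0.0249))
cream [198, 5, 89, 85, 5927] (0.014, array([0.8603, 0.0208]), np.float64(0.1116))
cream [229, 103, 48, 45, 1097] (0.014, array([ 0.6551, -0.0047]), np.float64(0.0553))
cream [357, 164, 62, 60, 2790] (0.014, array([ 0.4917, -0.3079]), np.float64(0.0692))
cream [265, 248, 31, 31, 522] (0.014, array([ 0.3384, -0.0623]), np.float64(0.0335))
```

```bash
(python3 -m crank '[[0.05,0,2.5,0,0,0],[0,0,2.5,0,0,0],[0,0,1.8,0,0,0],[0,0,1,0,0,0],[0,0,0,0,0,0]]' 1
python3 -m crank '[[0,0,0,0,0,0],[0,0,0,0,0,0]]'; python3 -c "from h import *; st()"
python3 -m crank '[[0,0,0,0,0,0],[0,0,0,0,0,0],[0,0,0,0,0,0],[0,0,0,0,0,0],[0,0,0,0,0,0]]' 0
python3 -m crank '[[0,0,0,0,0,0],[0,0,0,0,0,0],[0,0,0,0,0,0]]')| grep -E '^t |force|open'| paste -s
python3 - <<'E'
from h import *
st(); c=read_camera("wrist"); rims(c,(.068,.07))
E
```

```text
force: [-0.7, 0.4, -0.0]	opening: 0.0854	grip_force: 0.0	force: [-0.1, -0.3, 0.0]	opening: 0.0854	grip_force: 0.0	t 23.12 [ 0.4747  0.2492 -0.0051] yaw 0.002 tilt -0.0026 F [-0.1 -0.3  0. ] op 0.0854 grip 0.0	force: [-0.8, -1.2, 9.5]	opening: 0.0624	grip_force: 64.3	force: [-0.7, -1.6, 8.6]	opening: 0.0624	grip_force: 64.3
t 23.78 [ 0.4746  0.2492 -0.0048] yaw 0.0022 tilt -0.0034 F [-0.7 -1.6  8.6] op 0.0624 grip 64.31526702828705
[176, 237, 168, 122, 5851] (0.068, array([0.4739, 0.2487]), np.float64(0.0318)) (0.07, array([0.4755, 0.2487]), np.float64(0.0311))
[488, 249, 24, 83, 131] (0.068, array([0.4832, 0.0942]), np.float64(0.0672)) (0.07, array([0.4846, 0.0973]), np.float64(0.0659))
```

```bash
(python3 -m crank '[[0,0,-0.5,0,0,0],[0,0,-1.5,0,0,0],[0,0,-3.5,0,0,0],[0,0,-3.5,0,0,0],[0,0,-3.5,0,0,0]]' 0
python3 -m crank '[[0.1,2,0,0,0,0],[0.12,4,0,0,0,0],[0.12,4,0,0,0,0],[0.12,4,0,0,0,0],[0.12,4,0,0,0,0]]'
python3 -m crank '[[0.12,4,0,0,0,0],[0.12,4,0,0,0,0],[0.12,4,0,0,0,0],[0.12,4,0,0,0,0],[0.12,4,0,0,0,0]]'
python3 -m crank '[[0.12,4,0,0,0,0],[0.12,4,0,0,0,0],[0.12,4,0,0,0,0],[0.12,3,0,0,0,0],[0.12,2,0,0,0,0]]'
python3 -m crank '[[0,0.7,1,0,0,0],[0,0,3,0,0,0],[0,0,3,0,0,0],[0,0,1.5,0,0,0],[0,0,0,0,0,0]]'
python3 -m crank '[[0,0,0,0,0,0],[0,0,0,0,0,0]]')| grep -E 'grip_force' | paste -s
python3 - <<'E'
from h import *
st(); c=read_camera("wrist"); creams(c,(.016,)); rims(c,(.106,.108,.11))
E
```

```text
grip_force: 66.2	grip_force: 66.2	grip_force: 66.2	grip_force: 66.2	grip_force: 66.1	grip_force: 66.2
t 26.08 [ 0.4936 -0.3078  0.0347] yaw 0.003 tilt 0.002 F [-0.2 -0.2 -0.3] op 0.0625 grip 66.17628053762019
cream [151, 110, 216, 146, 19691] (0.016, array([ 0.4913, -0.3076]), np.float64(0.0699))
cream [224, 249, 71, 30, 1550] (0.016, array([ 0.4627, -0.3079]), np.float64(0.019))
[0, 163, 40, 64, 105] (0.106, array([ 0.5385, -0.2243]), np.float64(0.0115)) (0.108, array([ 0.5392, -0.2259]), np.float64(0.0112)) (0.11, array([ 0.5399, -0.2276]), np.float64(0.011))
[176, 237, 167, 122, 5388] (0.106, array([ 0.4918, -0.3081]), np.float64(0.0322)) (0.108, array([ 0.4935, -0.3081]), np.float64(0.0315)) (0.11, array([ 0.4951, -0.3081]), np.float64(0.0309))
```

```bash
(python3 -m crank '[[-0.15,0,1.5,0,0,0],[0,0,1.4,0,0,0],[0,0,0.7,0,0,0],[0,0,0.3,0,0,0],[0,0,0.2,0,0,0]]' 0
python3 -m crank '[[0,0,0.15,0,0,0],[0,0,0,0,0,0],[0,0,0,0,0,0],[0,0,0,0,0,0]]')| grep -E 'force' | paste -s
python3 - <<'E'
from h import *
st(); c=read_camera("wrist"); creams(c,(.016,)); rims(c,(.065,.067))
E
```

```text
force: [0.4, -0.4, -1.6]	grip_force: 66.2	force: [-0.7, 1.4, 6.7]	grip_force: 66.6
t 26.88 [ 0.4919 -0.3084 -0.0077] yaw 0.0022 tilt 0.002 F [-0.7  1.4  6.7] op 0.0625 grip 66.64223187603056
cream [123, 113, 270, 178, 25771] (0.016, array([ 0.4912, -0.3077]), np.float64(0.07))
cream [224, 249, 71, 30, 1551] (0.016, array([ 0.4862, -0.3083]), np.float64(0.015))
[176, 237, 168, 121, 5285] (0.065, array([ 0.4912, -0.3087]), np.float64(0.0318)) (0.067, array([ 0.4928, -0.3087]), np.float64(0.0312))
[54, 257, 27, 46, 91] (0.065, array([ 0.5048, -0.2353]), np.float64(0.0104)) (0.067, array([ 0.5061, -0.2368]), np.float64(0.0102))
```

Large cup seated in the middle of its saucer. Releasing and going to the large twin at (0.487, −0.095).

```bash
(python3 -m crank '[[0,0,-0.05,0,0,0],[0,0,0,0,0,0],[0,0,0,0,0,0],[0,0,0,0,0,0],[0,0,0,0,0,0]]' 1
python3 -m crank '[[0,0,-1,0,0,0],[0,0,-2.5,0,0,0],[0,0,-3.5,0,0,0],[0,0,-3.5,0,0,0],[0,0,-2,0,0,0]]'; python3 -c "
from h import *
c=read_camera('wrist'); creams(c,(.016,)); rims(c,(.065,))"
python3 -m crank '[[0,-2,0,0,0,0],[-0.1,-4,0,0,0,0],[-0.1,-4,0,0,0,0],[-0.1,-4,0,0,0,0],[-0.1,-4,0,0,0,0]]'
python3 -m crank '[[-0.1,-2.3,0,0,0,0],[0,-1,2,0,0,0],[0,0,2,0,0,0],[0,0,0,0,0,0],[0,0,0,0,0,0]]'
python3 -m crank '[[0,0,0,0,0,0],[0,0,0,0,0,0]]')| grep -vE 'clock|tool|force|open'
python3 - <<'E'
from h import *
st(); c=read_camera("wrist"); rims(c,(.072,)); cv2.imwrite("pics/w5.png",c["color"][:,:,::-1])
E
```

```text
cream [180, 101, 156, 149, 12049] (0.016, array([ 0.4911, -0.3075]), np.float64(0.0702))
cream [237, 165, 44, 36, 1283] (0.016, array([ 0.4908, -0.3087]), np.float64(0.019))
[218, 158, 83, 79, 1585] (0.065, array([ 0.4916, -0.3086]), np.float64(0.0315))
[0, 186, 12, 46, 390] (0.065, array([ 0.4871, -0.092 ]), np.float64(0.0268))
t 28.82 [ 0.4865 -0.096   0.0777] yaw 0.0009 tilt 0.0023 F [-0.7  0.6 -0.8] op 0.0853 grip 0.0
[211, 166, 95, 93, 3006] (0.072, array([ 0.4933, -0.0955]), np.float64(0.0291))
[18, 186, 74, 64, 1682] (0.072, array([0.4905, 0.0275]), np.float64(0.0213))
[229, 197, 58, 53, 2383] (0.072, array([ 0.4872, -0.0952]), np.float64(0.0175))
[25, 208, 40, 35, 1054] (0.072, array([0.4858, 0.035 ]), np.float64(0.0117))
[175, 318, 77, 56, 2340] (0.072, array([ 0.3859, -0.065 ]), np.float64(0.0293))
```

View pics/w5.png

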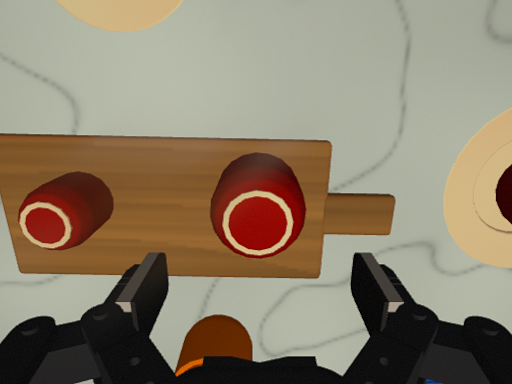

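Wrist view: the large twin's foot disc is at (258,222), centred between the open pads and clear of the orange cup. Descending.

```bash
(python3 -m crank '[[0.05,-0.07,2.5,0,0,0],[0,0,3,0,0,0],[0,0,2.3,0,0,0],[0,0,1,0,0,0],[0,0,0.5,0,0,0]]' 1
python3 -m crank '[[0,0,0.3,0,0,0],[0,0,0,0,0,0],[0,0,0,0,0,0]]'; python3 -c "from h import *; st()"
python3 -m crank '[[0,0,0,0,0,0],[0,0,0,0,0,0],[0,0,0,0,0,0],[0,0,0,0,0,0],[0,0,0,0,0,0]]' 0
python3 -m crank '[[0,0,0,0,0,0],[0,0,0,0,0,0],[0,0,0,0,0,0]]')| grep -E '^t |force|open'| paste -s
python3 - <<'E'
from h import *
st(); c=read_camera("wrist"); rims(c,(.072,))
E
```

```text
force: [0.3, -0.2, 0.2]	opening: 0.085	grip_force: 0.0	force: [1.3, 0.7, 0.0]	opening: 0.0854	grip_force: 0.0	t 29.53 [ 0.4871 -0.0947 -0.0183] yaw 0.0019 tilt 0.0025 F [1.3 0.7 0. ] op 0.0854 grip 0.0	force: [-2.3, -0.7, 9.4]	opening: 0.0617	grip_force: 64.3	force: [-1.9, -0.1, 8.9]	opening: 0.0617	grip_force: 64.3
t 30.2 [ 0.487  -0.0947 -0.0181] yaw 0.0024 tilt 0.0029 F [-1.9 -0.1  8.9] op 0.0617 grip 64.31436440558173
[178, 238, 167, 130, 9244] (0.072, array([ 0.4978, -0.0959]), np.float64(0.0276))
[368, 257, 102, 4, 176] (0.072, array([ 0.4873, -0.1423]), np.float64(0.0349))
[205, 303, 110, 59, 4930] (0.072, array([ 0.4889, -0.0952]), np.float64(0.0162))
```

```bash
(python3 -m crank '[[0,0,-0.5,0,0,0],[0,0,-1.5,0,0,0],[0,0,-3.5,0,0,0],[0,0,-3.5,0,0,0],[0,0,-3.5,0,0,0]]' 0
python3 -m crank '[[0,0,-2.8,0,0,0],[0,2,0,0,0,0],[0.1,4,0,0,0,0],[0.1,4,0,0,0,0],[0.1,4,0,0,0,0]]'
python3 -m crank '[[0.1,4,0,0,0,0],[0.05,2.4,0,0,0,0],[0,1,0,0,0,0],[0,0,2,0,0,0],[0,0,3,0,0,0]]'
python3 -m crank '[[0,0,2,0,0,0],[0,0,1,0,0,0],[0,0,0,0,0,0],[0,0,0,0,0,0],[0,0,0,0,0,0]]')| grep -E 'grip_force' | paste -s
python3 - <<'E'
from h import *
st(); c=read_camera("wrist"); creams(c,(.016,)); rims(c,(.072+.078,)); cv2.imwrite("pics/w6.png",c["color"][:,:,::-1])
c=read_camera("side"); cv2.imwrite("pics/s6.png",cv2.resize(c["color"][60:180,210:370,::-1],(640,480),interpolation=cv2.INTER_CUBIC))
E
```

```text
grip_force: 66.0	grip_force: 66.1	grip_force: 66.1	grip_force: 66.0
t 31.92 [ 0.4923 -0.3086  0.0551] yaw 0.0026 tilt 0.0028 F [-0.3 -0.6 -1.1] op 0.0621 grip 66.02722599520348
cream [159, 105, 198, 144, 15701] (0.016, array([ 0.4914, -0.3076]), np.float64(0.0699))
cream [193, 292, 133, 74, 2103] (0.016, array([ 0.3647, -0.3091]), np.float64(0.0549))
[207, 174, 105, 46, 958] (0.15, array([ 0.538 , -0.3086]), np.float64(0.0137))
[180, 244, 164, 123, 7732] (0.15, array([ 0.506 , -0.3101]), np.float64(0.0252))
[204, 302, 111, 60, 4963] (0.15, array([ 0.4986, -0.309 ]), np.float64(0.0154))
```

View pics/s6.png

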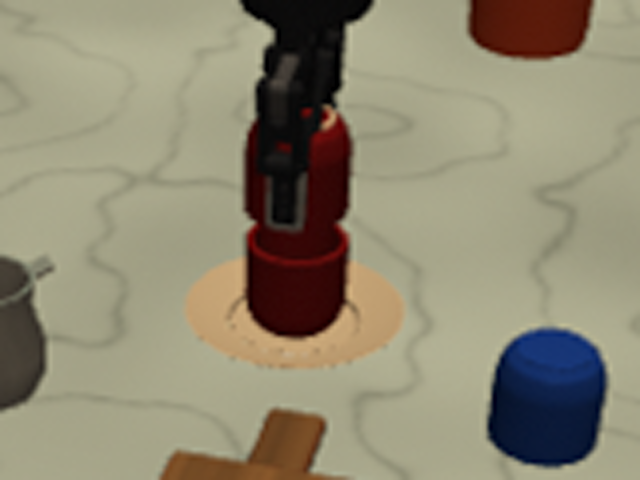

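Side crop: the twin hangs straight just above the large cup, its edges about 245–351 against 247–348. I'll measure the lateral alignment numerically.

```bash
cat >> h.py <<'E'
def sidealign(x,y,rows,box,z1,z2,s=0.0):
    "mid column of red blob per row vs projected axis"
    c=read_camera("side"); I=c["color"].astype(int); u0,u1=box
    ax=np.array([proj(c,[x,y,z]) for z in np.linspace(z1,z2,60)])
    m=((I[...,0]>20)&(I[...,0]>2.2*I[...,1])&(I[...,0]>2.2*I[...,2]))
    for r in rows:
        q=np.where(m[r,u0:u1])[0]+u0
        if len(q): print(r,q.min(),q.max(),"mid",(q.min()+q.max())/2,"axis",np.interp(-r,-ax[::-1,1][::-1] if False else -ax[:,1],ax[:,0]).round(2), "z",np.interp(-r,-ax[:,1],np.linspace(z1,z2,60)).round(3))
E
python3 - <<'E'
from h import *
sidealign(.4915,-.3086,range(86,146,4),(255,315),0,.2)
E
```

```text
90 274 295 mid 284.5 axis 284.53 z 0.141
94 272 296 mid 284.0 axis 284.38 z 0.131
98 272 296 mid 284.0 axis 284.23 z 0.12
102 272 296 mid 284.0 axis 284.08 z 0.11
106 272 296 mid 284.0 axis 283.93 z 0.099
110 272 296 mid 284.0 axis 283.79 z 0.089
114 273 294 mid 283.5 axis 283.64 z 0.078
118 272 295 mid 283.5 axis 283.49 z 0.067
122 272 296 mid 284.0 axis 283.34 z 0.056
126 272 295 mid 283.5 axis 283.19 z 0.044
130 272 295 mid 283.5 axis 283.04 z 0.033
134 272 295 mid 283.5 axis 282.89 z 0.021
138 273 293 mid 283.0 axis 282.74 z 0.009
142 277 290 mid 283.5 axis 282.62 z 0.0
```

```bash
(python3 -m crank '[[-0.08,0,0.5,0,0,0],[0,0,0.6,0,0,0],[0,0,0.4,0,0,0],[0,0,0.2,0,0,0],[0,0,0.1,0,0,0]]' 0
python3 -m crank '[[0,0,0.1,0,0,0],[0,0,0.1,0,0,0],[0,0,0,0,0,0],[0,0,0,0,0,0]]')| grep -E '^force|pos' | paste -s
python3 - <<'E'
from h import *
st(); sidealign(.4915,-.3086,range(90,146,4),(255,315),0,.2)
E
```

```text
tool_pos: [0.4902, -0.3083, 0.035]	force: [-1.1, 0.3, 7.2]	tool_pos: [0.4904, -0.3083, 0.0349]	force: [-3.4, 2.3, 11.6]
t 32.82 [ 0.4904 -0.3083  0.0349] yaw 0.0022 tilt 0.0001 F [-3.4  2.3 11.6] op 0.0622 grip 67.34785858687246
98 290 295 mid 292.5 axis 284.23 z 0.12
102 273 296 mid 284.5 axis 284.08 z 0.11
106 272 297 mid 284.5 axis 283.93 z 0.099
110 272 296 mid 284.0 axis 283.79 z 0.089
114 272 296 mid 284.0 axis 283.64 z 0.078
118 272 296 mid 284.0 axis 283.49 z 0.067
122 272 295 mid 283.5 axis 283.34 z 0.056
126 272 295 mid 283.5 axis 283.19 z 0.044
130 272 295 mid 283.5 axis 283.04 z 0.033
134 272 295 mid 283.5 axis 282.89 z 0.021
138 273 293 mid 283.0 axis 282.74 z 0.009
142 277 290 mid 283.5 axis 282.62 z 0.0
```

```bash
(python3 -m crank '[[0,0,-0.1,0,0,0],[0,0,0,0,0,0],[0,0,0,0,0,0]]' 0;python3 -c "from h import *; st()"
python3 -m crank '[[0,0,0,0,0,0],[0,0,0,0,0,0],[0,0,0,0,0,0],[0,0,0,0,0,0],[0,0,0,0,0,0]]' 1
python3 -m crank '[[0,0,-1,0,0,0],[0,0,-2,0,0,0],[0,0,-3.5,0,0,0],[0,0,-3.5,0,0,0],[0,0,-2,0,0,0]]'; python3 -m crank '[[0,0,0,0,0,0],[0,0,0,0,0,0],[0,0,0,0,0,0]]') | grep -E '^t |^force'|paste -s
python3 - <<'E'
from h import *
st()
sidealign(.4915,-.3086,range(90,146,4),(255,315),0,.2)
c=read_camera("wrist"); rims(c,(.125,)); cv2.imwrite("pics/w7.png",c["color"][:,:,::-1])
c=read_camera("top"); rims(c,(.125,))
E
```

```text
force: [-0.6, 0.3, 3.7]	t 33.12 [ 0.4908 -0.3086  0.035 ] yaw 0.0022 tilt 0.0009 F [-0.6  0.3  3.7] op 0.0622 grip 66.62212231603917	force: [0.6, -0.8, -0.4]	force: [1.5, -0.4, 0.1]	force: [0.2, -0.9, -0.8]
t 34.2 [ 0.4901 -0.3083  0.1546] yaw 0.0021 tilt 0.0007 F [ 0.2 -0.9 -0.8] op 0.0854 grip 0.0
94 281 288 mid 284.5 axis 284.38 z 0.131
98 274 295 mid 284.5 axis 284.23 z 0.12
102 272 296 mid 284.0 axis 284.08 z 0.11
106 272 296 mid 284.0 axis 283.93 z 0.099
110 272 296 mid 284.0 axis 283.79 z 0.089
114 272 296 mid 284.0 axis 283.64 z 0.078
118 272 296 mid 284.0 axis 283.49 z 0.067
122 272 296 mid 284.0 axis 283.34 z 0.056
126 272 295 mid 283.5 axis 283.19 z 0.044
130 272 295 mid 283.5 axis 283.04 z 0.033
134 272 295 mid 283.5 axis 282.89 z 0.021
138 273 293 mid 283.0 axis 282.74 z 0.009
142 277 290 mid 283.5 axis 282.62 z 0.0
[220, 158, 80, 83, 2008] (0.125, array([ 0.4962, -0.309 ]), np.float64(0.028))
[234, 184, 52, 49, 1954] (0.125, array([ 0.4911, -0.3088]), np.float64(0.0175))
[12, 279, 52, 39, 908] (0.125, array([ 0.419 , -0.1447]), np.float64(0.0183))
[0, 301, 39, 41, 701] (0.125, array([ 0.3946, -0.1184]), np.float64(0.0211))
[242, 110, 22, 19, 82] (0.125, array([ 0.624 , -0.0039]), np.float64(0.0205))
[401, 177, 17, 15, 179] (0.125, array([ 0.4905, -0.3085]), np.float64(0.0163))
[396, 184, 25, 13, 88] (0.125, array([ 0.4871, -0.3066]), np.float64(0.0239))
[226, 190, 11, 11, 100] (0.125, array([0.4685, 0.039 ]), np.float64(0.0106))
[243, 227, 75, 4, 102] (0.125, array([ 0.1777, -0.0553]), np.float64(0.2346))
[267, 251, 24, 26, 163] (0.125, array([ 0.3399, -0.0504]), np.float64(0.0222))
```

View pics/w7.png

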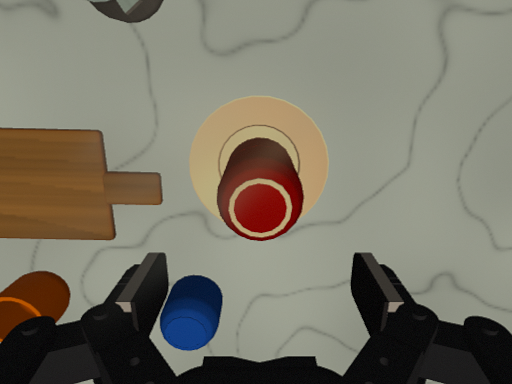

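The large stack stands straight: foot disc at (260,208), centred within about 0.5 mm in every view. Now to the small twin at (0.480, 0.043).

```bash
(python3 -m crank '[[0,-2,0,0,0,0],[-0.12,-4,0,0,0,0],[-0.12,-4,0,0,0,0],[-0.12,-4,0,0,0,0],[-0.12,-4,0,0,0,0]]' 1
python3 -m crank '[[-0.12,-4,0,0,0,0],[-0.12,-4,0,0,0,0],[-0.12,-4,0,0,0,0],[-0.12,-3,0,0,0,0],[-0.04,-1.5,1,0,0,0]]'
python3 -m crank '[[0,-0.6,3,0,0,0],[0,0,3,0,0,0],[0,0,1.5,0,0,0],[0,0,0,0,0,0],[0,0,0,0,0,0]]'
python3 -m crank '[[0,0,0,0,0,0],[0,0,0,0,0,0]]')>/dev/null
python3 - <<'E'
from h import *
st(); c=read_camera("wrist"); rims(c,(.060,))
E
```

```text
t 35.77 [0.4806 0.0425 0.0707] yaw 0.0018 tilt -0.0029 F [-0.5 -0.2  0.3] op 0.0856 grip 0.0
[227, 180, 68, 68, 1447] (0.06, array([0.485, 0.042]), np.float64(0.0218))
[239, 203, 41, 38, 1158] (0.06, array([0.4804, 0.0422]), np.float64(0.0125))
[346, 322, 23, 41, 467] (0.06, array([ 0.3859, -0.0256]), np.float64(0.0134))
```

```bash
(python3 -m crank '[[0,0.03,2.5,0,0,0],[0,0,2.7,0,0,0],[0,0,2,0,0,0],[0,0,1,0,0,0],[0,0,0.5,0,0,0]]' 1
python3 -m crank '[[0,0,0,0,0,0],[0,0,0,0,0,0],[0,0,0,0,0,0]]'; python3 -c "from h import *; st()"
python3 -m crank '[[0,0,0,0,0,0],[0,0,0,0,0,0],[0,0,0,0,0,0],[0,0,0,0,0,0],[0,0,0,0,0,0]]' 0
python3 -m crank '[[0,0,0,0,0,0],[0,0,0,0,0,0],[0,0,0,0,0,0]]')| grep -E '^t |force|open'| paste -s
python3 - <<'E'
from h import *
st(); c=read_camera("wrist"); rims(c,(.060,))
E
```

```text
force: [0.6, -0.1, 0.1]	opening: 0.0853	grip_force: 0.0	force: [0.1, -0.5, -1.0]	opening: 0.0855	grip_force: 0.0	t 36.48 [ 0.4806  0.0422 -0.0163] yaw 0.002 tilt -0.0029 F [ 0.1 -0.5 -1. ] op 0.0855 grip 0.0	force: [-2.5, -0.2, 9.3]	opening: 0.0462	grip_force: 60.6	force: [-2.3, 1.0, 9.2]	opening: 0.0462	grip_force: 60.6
t 37.15 [ 0.4801  0.0422 -0.0165] yaw 0.0018 tilt 0.0018 F [-2.3  1.   9.2] op 0.0462 grip 60.60468510549981
[204, 244, 114, 102, 4311] (0.06, array([0.4877, 0.0414]), np.float64(0.0218))
[225, 290, 69, 57, 3094] (0.06, array([0.4797, 0.0418]), np.float64(0.0128))
```

```bash
(python3 -m crank '[[0,0,-0.5,0,0,0],[0,0,-1.5,0,0,0],[0,0,-3.5,0,0,0],[0,0,-3.5,0,0,0],[0,0,-3.5,0,0,0]]' 0
python3 -m crank '[[0,0,-2,0,0,0],[1.5,0.4,0,0,0,0],[3.5,0.95,0,0,0,0],[3.5,0.95,0,0,0,0],[3.5,0.95,0,0,0,0]]'
python3 -m crank '[[3.5,0.92,0,0,0,0],[1.5,0.4,0,0,0,0],[0.5,0.1,0,0,0,0],[0,0,2,0,0,0],[0,0,3,0,0,0]]'
python3 -m crank '[[0,0,2,0,0,0],[0,0,1.5,0,0,0],[0,0,0,0,0,0],[0,0,0,0,0,0],[0,0,0,0,0,0]]')| grep -E 'grip_force' | paste -s
python3 - <<'E'
from h import *
st(); c=read_camera("wrist"); creams(c,(.014,)); rims(c,(.060+.060,))
sidealign(.6551,-.0048,range(150,212,4),(145,200),0,.2)
c=read_camera("side"); cv2.imwrite("pics/s8.png",cv2.resize(c["color"][120:240,90:250,::-1],(640,480),interpolation=cv2.INTER_CUBIC))
E
```

```text
grip_force: 61.8	grip_force: 61.9	grip_force: 61.9	grip_force: 61.8
t 38.87 [ 0.6551 -0.0038  0.0439] yaw 0.0025 tilt -0.0018 F [ 0.1 -0.1 -0.8] op 0.0464 grip 61.846976877423
cream [60, 0, 301, 68, 13776] (0.014, array([0.8648, 0.0231]), np.float64(0.1184))
cream [180, 127, 164, 123, 11360] (0.014, array([ 0.6556, -0.0054]), np.float64(0.0558))
cream [215, 281, 89, 73, 1871] (0.014, array([ 0.565 , -0.0043]), np.float64(0.0342))
[220, 197, 82, 35, 657] (0.12, array([ 0.6884, -0.0045]), np.float64(0.014))
[206, 260, 109, 88, 2531] (0.12, array([ 0.6589, -0.0045]), np.float64(0.02))
[224, 289, 71, 58, 3113] (0.12, array([ 0.6545, -0.0042]), np.float64(0.0129))
158 169 176 mid 172.5 axis 166.55 z 0.124
162 161 178 mid 169.5 axis 167.25 z 0.115
166 161 179 mid 170.0 axis 167.95 z 0.105
170 167 180 mid 173.5 axis 168.65 z 0.095
174 169 180 mid 174.5 axis 169.35 z 0.086
178 169 181 mid 175.0 axis 170.06 z 0.076
182 170 180 mid 175.0 axis 170.76 z 0.066
186 170 183 mid 176.5 axis 171.46 z 0.055
190 161 183 mid 172.0 axis 172.16 z 0.045
194 162 184 mid 173.0 axis 172.86 z 0.034
198 163 184 mid 173.5 axis 173.56 z 0.024
202 164 184 mid 174.0 axis 174.26 z 0.013
206 166 182 mid 174.0 axis 174.97 z 0.001
```

View pics/s8.png

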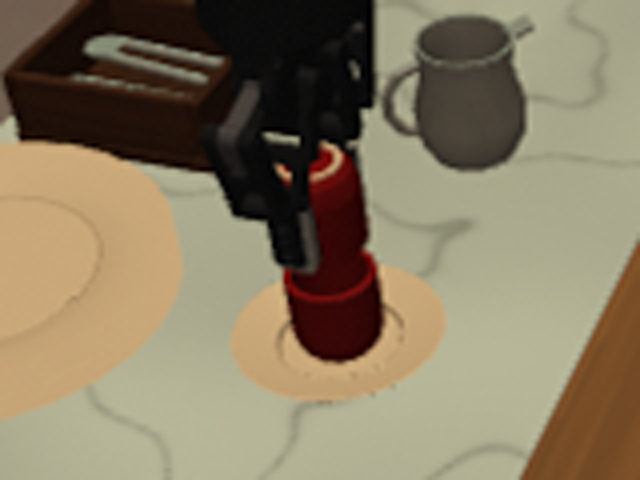

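Side crop: the small twin hangs directly over the small cup, right edges aligned to within half a pixel. Lowering.

```bash
(python3 -m crank '[[0.03,0.06,0.5,0,0,0],[0,0,0.6,0,0,0],[0,0,0.4,0,0,0],[0,0,0.2,0,0,0],[0,0,0.1,0,0,0]]' 0
python3 -m crank '[[0,0,0.1,0,0,0],[0,0,0,0,0,0],[0,0,0,0,0,0]]')| grep -E '^force|pos' | paste -s
python3 - <<'E'
from h import *
st(); sidealign(.6551,-.0048,range(162,212,4),(145,200),0,.2)
E
```

```text
tool_pos: [0.655, -0.0048, 0.0247]	force: [-3.0, -0.2, 11.0]	tool_pos: [0.655, -0.0048, 0.0246]	force: [-3.2, 0.0, 8.6]
t 39.68 [ 0.655  -0.0048  0.0246] yaw 0.0021 tilt -0.0 F [-3.2  0.   8.6] op 0.046 grip 62.8076801210409
166 171 178 mid 174.5 axis 167.95 z 0.105
170 163 180 mid 171.5 axis 168.65 z 0.095
174 162 181 mid 171.5 axis 169.35 z 0.086
178 169 181 mid 175.0 axis 170.06 z 0.076
182 170 182 mid 176.0 axis 170.76 z 0.066
186 171 183 mid 177.0 axis 171.46 z 0.055
190 172 183 mid 177.5 axis 172.16 z 0.045
194 171 184 mid 177.5 axis 172.86 z 0.034
198 163 184 mid 173.5 axis 173.56 z 0.024
202 164 184 mid 174.0 axis 174.26 z 0.013
206 166 182 mid 174.0 axis 174.97 z 0.001
```

Contact came at the expected height and the edges are aligned. Releasing and withdrawing.

```bash
(python3 -m crank '[[0,0,-0.1,0,0,0],[0,0,0,0,0,0],[0,0,0,0,0,0]]' 0
python3 -m crank '[[0,0,0,0,0,0],[0,0,0,0,0,0],[0,0,0,0,0,0],[0,0,0,0,0,0],[0,0,0,0,0,0]]' 1
python3 -m crank '[[0,0,-1,0,0,0],[0,0,-2,0,0,0],[0,0,-3.5,0,0,0],[0,0,-3.5,0,0,0],[0,0,-3.5,0,0,0]]'; python3 -m crank '[[0,0,-3,0,0,0],[0,0,0,0,0,0],[0,0,0,0,0,0],[0,0,0,0,0,0]]') | grep -E '^force'|paste -s
python3 - <<'E'
from h import *
st()
sidealign(.6551,-.0048,range(162,212,4),(145,200),0,.2)
c=read_camera("wrist"); rims(c,(.101,)); creams(c,(.014,.016)); cv2.imwrite("pics/w9.png",c["color"][:,:,::-1])
c=read_camera("side"); cv2.imwrite("pics/s9.png",c["color"][:,:,::-1])
c=read_camera("top"); rims(c,(.101,.125)); creams(c,(.014,.016))
E
```

```text
force: [-0.4, -0.9, 2.5]	force: [-0.3, -0.8, 1.3]	force: [1.0, -0.4, 0.8]	force: [0.5, -0.1, -1.2]
t 41.15 [ 0.6548 -0.0048  0.1898] yaw 0.0022 tilt -0.0002 F [ 0.5 -0.1 -1.2] op 0.0854 grip 0.0
166 164 173 mid 168.5 axis 167.95 z 0.105
170 159 179 mid 169.0 axis 168.65 z 0.095
174 158 181 mid 169.5 axis 169.35 z 0.086
178 159 181 mid 170.0 axis 170.06 z 0.076
182 159 182 mid 170.5 axis 170.76 z 0.066
186 160 183 mid 171.5 axis 171.46 z 0.055
190 161 183 mid 172.0 axis 172.16 z 0.045
194 162 184 mid 173.0 axis 172.86 z 0.034
198 163 184 mid 173.5 axis 173.56 z 0.024
202 164 184 mid 174.0 axis 174.26 z 0.013
206 166 182 mid 174.0 axis 174.97 z 0.001
[235, 153, 49, 50, 688] (0.101, array([ 0.6595, -0.0056]), np.float64(0.0212))
[245, 169, 29, 28, 582] (0.101, array([ 0.6556, -0.005 ]), np.float64(0.0121))
cream [124, 0, 216, 73, 11093] (0.014, array([0.86  , 0.0221]), np.float64(0.1136)) (0.016, array([0.8593, 0.0219]), np.float64(0.1129))
cream [209, 108, 102, 99, 4994] (0.014, array([ 0.656 , -0.0054]), np.float64(0.0557)) (0.016, array([ 0.6565, -0.0054]), np.float64(0.0554))
cream 
[... 372 characters left out ...]
, 0.3015]), np.float64(0.1259))
[164, 21, 6, 29, 110] (0.101, array([0.8281, 0.2003]), np.float64(0.0334)) (0.125, array([0.8116, 0.1934]), np.float64(0.0323))
cream [0, 0, 54, 18, 954] (0.014, array([0.9637, 0.5553]), np.float64(0.0677)) (0.016, array([0.9622, 0.5539]), np.float64(0.0675))
cream [165, 0, 53, 73, 1267] (0.014, array([0.8893, 0.1456]), np.float64(0.0988)) (0.016, array([0.888 , 0.1452]), np.float64(0.0986))
cream [111, 176, 54, 53, 2238] (0.014, array([0.4746, 0.2518]), np.float64(0.0594)) (0.016, array([0.4743, 0.2512]), np.float64(0.0593))
cream [202, 178, 61, 38, 2002] (0.014, array([0.4897, 0.0474]), np.float64(0.0668)) (0.016, array([0.4894, 0.0473]), np.float64(0.0666))
```

View pics/s9.png

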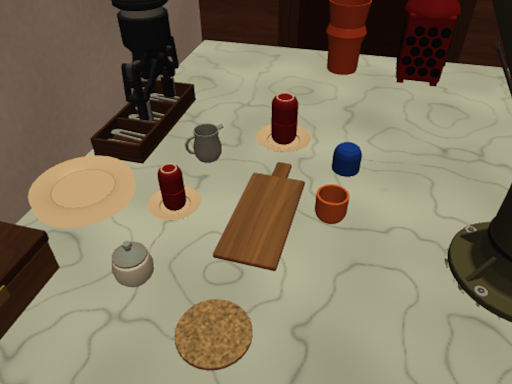

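Side view: both stacks stand straight on their own saucers, large at (284,118) and small at (172,187). The jar, jug and decoys are where they were, and the gripper is clear. Handing in.

```bash
python3 -c "from bench import *; print(hand_in())"
```

```text
the job is handed in; nothing more can be done
None
```

The job is handed in at about 41 s on the robot's clock: both cups are on their own saucers with their twins stacked mouth down on them, each stack centred to about 1 mm in the camera views. My first grasp of the small cup was too shallow and slid it about 20 mm on the saucer without tipping it, so I regrasped it.

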